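# Cock the spring hammer of the knock tester

### The arm

A 6-joint arm with a two-finger parallel gripper is mounted at the origin on a cart in front of the work surface, level with it; the furniture and walls round the work are solid. World frame = base frame: x ahead of the robot, y to its left, z up, the work surface at z = 0. Lengths are in m, angles in rad, forces in N, time in s.
With the tool pointing down it reaches from about 0.35 to 0.85 m from the base axis. Payload 8.1 kg.
Tool frame: the origin (TCP) lies between the finger pads; the fingertips stand 11 mm ahead of it and the grasp point (between the pads) lies 8 mm behind it; y points along the fingers, x is the direction in which the jaws open and shut, and the axes are right-handed (so a half turn about y gives the same grasp; the last joint's range is limited). The gripper opens to 93 mm and grips with 3 to 60 N. Pads are 15 mm wide; open, the fingers measure 128 mm over their backs; the gripper's body (75 mm by 188 mm) begins 65 mm behind the grasp point.
Start: joints at [1.164, 0.13, 1.488, -0, 1.523, -0.085], TCP at [0.19, 0.569, 0.23] pointing down, gripper open.
Joint ranges: [-2.96, 2.96], [-0.89, 2.26], [0.02, 2.5], [-1.34, 4.48], [0, 2.73], [-2.66, 2.66]. Speed limits (rad/s): [2.39, 2.39, 2.79, 3.14, 3.14, 3.14].

### API

Orientations are given as a rotation vector (axis times angle).
In Python, from plant import readout, optics, robot gives the robot as it stands.
- The arm moves only by the shell command python3 -m creep 'ROWS' [FORCE]. ROWS is JSON, a list that holds one entry, the list of rows, each a list of 7 numbers: the closure, from 0 (fully open) to 1 (shut), then the shift along the tool's x, y, z in cm, then the turn, a rotation vector about the tool's x, y, z in degrees. In form: [[[grip, x, y, z, wx, wy, wz], ...]]. A call has exactly 8 rows; each row shifts and turns the pose as measured when the row begins, along the tool's axes as they then stand; what a row does not reach is not made up. A row lasts 1/10 s, in which the tool goes at most 50 mm and 8.59 degrees, less where a joint would pass 70% of its speed; a pose out of reach is approached as far as the arm can. A call is refused whole if a number of a shift passes 5 or a number of a turn 8.59, either way. A call with a gripper value outside its range is refused whole. The fingers move at their own pace and stop on an object; FORCE is the grip in N (left out, the last holds). Time passes only in rows, so rows that do not move let the fingers close, or fill a call up. It gives the time, the measured TCP pose, the force and the opening at its end, in the units of the state.
- readout.read_state(): the state, without advancing time (a new reading comes with each control period).
- optics.read_camera(name): name is "side" or "top"; returns a dict with "frame" (480x640x3 uint8, red, green, blue), "depth" (480x640 float32, m along the optical axis (not along the pixel's ray), 0 where there is no reading), "intrinsics" (3x3 intrinsics, pixels), "dist_coeffs" ([k1, k2, p1, p2, k3] as OpenCV has them; the pictures are not rectified), "R" (3x3) and "t" (3): a world point X has camera coordinates R X + t. Camera axes: x right, y down, z forward; pixel columns grow to the right and rows downward; lengths in m; the calibration is good to about 2 mm. A picture is of the moment at which its call begins.
- robot.close_job(): hands the job in, once; it reports no verdict.
The state is a dict: "t": time; "q": joint angles; "dq": joint speeds; "joint_torque": joint torques, N m; "tool_pos": TCP position; "orientation": TCP orientation; "force": force on the tool from outside, world axes, zero at the start; "wrist_torque": the same for the moment, N m; "opening": finger opening in m.
Only numpy, scipy, OpenCV 4.12 (cv2) and the standard library are available. Lean on these libraries where they do the work, as an engineer would, in place of code of your own. Each camera call takes 0.05 s, during which the arm holds its last target. There are 200 camera calls.

### The job

Cock the knock tester for its next shot: take the yellow sprung arm by its black upright handle, lift it, draw it back over the red catch tooth until you feel the rubber buffer, lower it in behind the tooth and ease it forward slowly until the tooth carries the spring, then let go. The catch is a hair trigger and its setting is not known: work by feel, do not lean hard on the buffer or the tooth, never let the arm snap or jump forward, even over the last few millimetres, and leave the controller in front of the hammer and the other things on the bench where they are.

Things in the scene. Friction and masses are not known exactly. Their poses are not given: they have to be found in the camera images.
- tester: the knock tester's grey base plate, 235 x 245 x 12 mm, fixed to the bench; origin on the bench near the plate's centre, z up. In its frame the arm's upright swing axis is at x +60, y -70 mm, the rail of the catch at x -87, y -70 mm, the nest with the controller at x +72, y +50 mm
- rail (a point): middle of the catch's rail, 18 mm above the bench. The block on it carries a red tooth (8 mm thick, top 48 mm above the bench, trigger paddle beside it) and, behind it towards plate -y, a black rubber buffer nose (top at 72 mm), both 147 mm from the swing axis. Block setting along plate y: up to 15 mm either way from run to run, not measured
- rail_end (a point): end of the same rail beyond the buffer, 50 mm along plate -y. Behaviour of the catch: the tooth sinks if pressed down with 2 to 4 N and then lets the arm go; the buffer yields about 1 mm for 3 N, 9 mm at most; the 16 mm wide beam has 5 mm of play between the tooth's rear face and the untouched buffer
- bearing: aluminium bearing post on the tester that carries the swinging arm (its hub, yellow beam, hammer and handle); origin on the swing axis, 12 mm above the bench; fixed to the tester
- pivot (a point): point on the arm's upright swing axis, 40 mm above the bench (the height of the beam's underside)
- knob (a point): grip point on the arm's black upright handle: round, 16 mm diameter, its top 28 mm above this point, the yellow beam's top 42 mm below it; 120 mm from the swing axis. With the arm down it is 98 mm above the bench. Nothing else on the tester is higher than 72 mm. The beam is 16 x 16 mm and ends 163 mm from the swing axis
- swing (a joint): how far the arm is drawn back, rad: 0 at rest, growing counter-clockwise seen from above, limit 1.3. A spring drives it back to 0: about 5 N at the handle at rest, 7 N when drawn. The arm hooks on the tooth at about 1.0 (0.9 to 1.1 according to the catch's setting); the buffer is met about 0.03 rad later
- lift (a joint): how far the arm is raised about a cross pin at the swing axis, rad: 0 down, limit 0.15; a spring and its weight (2 to 3 N at the handle) bring it down. Down, the beam's underside is 40 mm above the bench, 8 mm below the tooth's top; raising the handle by 12 mm (0.1 rad) lifts the beam clear over the tooth
- target_mid (a point): centre of the loose black panel controller, 87 x 48 x 48 mm, that stands in the low nest 10 mm in front of the hammer; leave it there
- ipa_bottle: white bottle with a red nozzle, 47 mm diameter, 134 mm tall, a bystander; origin at the centre of its foot
- bin: red open bin of small parts, 72 x 104 x 42 mm, a bystander; origin at the centre of its underside
- spool: blue and silver solder spool, 58 mm diameter, 36 mm tall, a bystander; origin at the centre of its underside
- plier: red-handled pliers, 139 x 54 x 11 mm, a bystander; origin at the centre of its underside

How it is judged:
By the outcome, as a careful person would: the job done as asked, in the order asked, and still so for the second after the job is handed in, with the robot touching nothing.
It also fails if it takes over 61 s, if anything falls off the work surface, if the arm or the gripper's body presses on something with over 40 N, if the wrist force passes 120 N, or if a joint passes its speed limit or range.

## Working session

There is one attempt and no reset: what is moved stays moved. The work goes in short steps, Python scripts to look and compute and a shell command to move; the robot and the scene stay as the last step left them, time stands still between calls to the robot, and variables do not carry over. Pictures are saved under pics/ and viewed, about 8 in all and at most 12, crops included, and the job is handed in when it is done.

```bash
ls; mkdir -p pics
python3 - <<'E'
from plant import readout, optics
import cv2
s=readout.read_state(); print({k:(v if not hasattr(v,'tolist') else v.tolist()) for k,v in s.items()})
for n in("top","side"):
    c=optics.read_camera(n); cv2.imwrite(f"pics/{n}0.png",c["frame"][:,:,::-1]); print(n,c["intrinsics"],c["dist_coeffs"],c["R"],c["t"])
E
```

```text
pics
{'t': 0.0, 'q': [1.1635650787548413, 0.13114718186122123, 1.4892364926194779, 1.0069239817609813e-05, 1.5230027568374493, -0.0854214573560808], 'dq': [0.0007041049213380393, -0.0003087368110324855, -0.0015105626022826747, 0.0015610580633134406, 0.0003585022885905615, 0.0013808091445757585], 'joint_torque': [-0.0011287222514511086, -55.97872853279114, -49.17950749397278, 0.07691719103604555, 0.034161958610638976, -0.0001463629541831324], 'tool_pos': [0.1895462713068813, 0.5687123086459224, 0.22861927865636592], 'orientation': [-1.3453644803408118, -0.9677979869048758, 0.970357987220705], 'force': [-0.06242545545786982, 0.6291895014652493, 0.5371504765676656], 'wrist_torque': [0.03255484459477505, -0.033577255964786695, 0.02740230364220063], 'opening': 0.09303871638210366}
top [[568.08348271   0.         319.26748386]
 [  0.         568.08348271 245.73544942]
 [  0.           0.           1.        ]] [-0.02661229  0.          0.          0.          0.        ] [[-5.07898619e-03 -9.99986820e-01  7.50630270e-04]
 [-9.87848400e-01  4.90072764e-03 -1.55343238e-01]
 [ 1.55337512e-01 -1.53049507e-03 -9.87860271e-01]] [-0.01355877  0.54454381  1.32911703]
side [[436.8719873    0.         317.22916175]
 [  0.         436.8719873  246.92459576]
 [  0.           0.           1.        ]] [0.03097311 0.         0.         0.         0.        ] [[ 0.955204   -0.2957496  -0.01083926]
 [-0.19995717 -0.61794871 -0.76036605]
 [ 0.21817985  0.72847208 -0.64940433]] [-0.49771545  0.1511681   1.06492547]
```

View pics/top0.png

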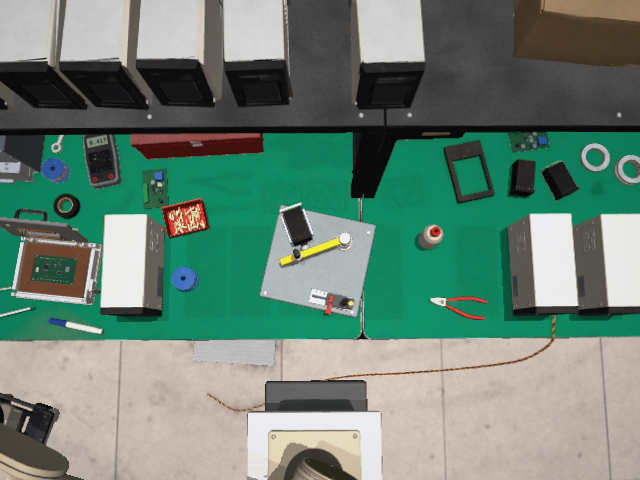

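View pics/side0.png

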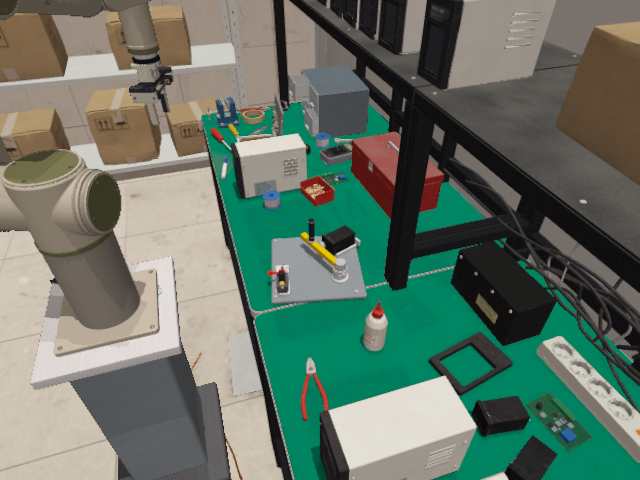

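```bash
python3 -c "
from scipy.spatial.transform import Rotation as R
print(R.from_rotvec([-1.3453644803408118, -0.9677979869048758, 0.970357987220705]).as_matrix().round(3))"
```

```text
[[ 0.316 -0.001 -0.949]
 [ 0.949 -0.002  0.316]
 [-0.002 -1.     0.   ]]
```

```bash
cat > h.py <<'E'
import numpy as np, cv2
from plant import optics, readout
def pix2w(c,u,v,z):
    p=cv2.undistortPoints(np.array([[[u,v]]],float),c["intrinsics"],np.array(c["dist_coeffs"]))[0,0]
    R=np.array(c["R"]);t=np.array(c["t"]); C=-R.T@t; d=R.T@np.array([p[0],p[1],1])
    return C+d*(z-C[2])/d[2]
def w2pix(c,X):
    return cv2.projectPoints(np.array([X],float),cv2.Rodrigues(np.array(c["R"]))[0],np.array(c["t"]),c["intrinsics"],np.array(c["dist_coeffs"]))[0].ravel()
def cloud(c):
    h,w=c["depth"].shape; uu,vv=np.meshgrid(np.arange(w),np.arange(h))
    p=cv2.undistortPoints(np.stack([uu,vv],-1).reshape(-1,1,2).astype(float),c["intrinsics"],np.array(c["dist_coeffs"])).reshape(h,w,2)
    P=np.dstack([p,np.ones((h,w))])*c["depth"][...,None]
    return (P-np.array(c["t"]))@np.array(c["R"])
E
python3 - <<'E'
from h import *
ct=optics.read_camera("top"); W=cloud(ct); im=ct["frame"].astype(int)
a=cv2.resize(ct["frame"][195:325,250:385],None,fx=4.4,fy=4.4,interpolation=cv2.INTER_CUBIC)
cv2.imwrite("pics/topc.png",a[:,:,::-1])
for u,v in[(270,290),(330,270),(318,310),(345,240),(296,252),(288,261),(315,252),(296,225),(345,302)]: print(u,v,W[v,u].round(4))
hsv=cv2.cvtColor(ct["frame"],cv2.COLOR_RGB2HSV); 
m=(hsv[...,0]>22)&(hsv[...,0]<34)&(hsv[...,1]>150)&(hsv[...,2]>120); m[:, :270]=0;m[:,350:]=0;m[:220]=0;m[280:]=0
P=W[m]; print("beam",m.sum(),np.median(P[:,2])); 
v,u=np.nonzero(m); b=np.array([pix2w(ct,x,y,.056) for x,y in zip(u,v)])[:,:2]; 
print("meanline",b.mean(0),cv2.fitLine(b.astype(np.float32),cv2.DIST_HUBER,0,.001,.001).ravel())
# plate: gray pixels, height about 12mm
g=(np.abs(W[...,2]-.012)<.008)&(hsv[...,1]<60); g[:, :255]=0;g[:,380:]=0;g[:200]=0;g[320:]=0
g=cv2.morphologyEx(g.astype(np.uint8),cv2.MORPH_OPEN,np.ones((3,3)))
ys,xs=np.nonzero(g); r=cv2.minAreaRect(np.array([pix2w(ct,x,y,.012)[:2] for x,y in zip(xs,ys)],np.float32)); print(r)
E
```

```text
270 290 [0.4407 0.1046 0.0104]
330 270 [ 0.4886 -0.0423  0.0146]
318 310 [ 0.3919 -0.0124  0.0013]
345 240 [ 0.554  -0.0774  0.068 ]
296 252 [0.5181 0.0368 0.1205]
288 261 [0.5061 0.0584 0.055 ]
315 252 [ 0.5269 -0.006   0.0583]
296 225 [0.5923 0.0392 0.0602]
345 302 [ 0.4069 -0.0753  0.0744]
beam 335 0.05623909361213035
meanline [ 5.31138893e-01 -6.47625680e-05] [ 3.3943412e-01 -9.4062984e-01  5.3113890e-01 -6.4762688e-05]
((0.5144555568695068, -0.012609750032424927), (0.24391897022724152, 0.23463794589042664), 77.33850860595703)
```

View pics/topc.png

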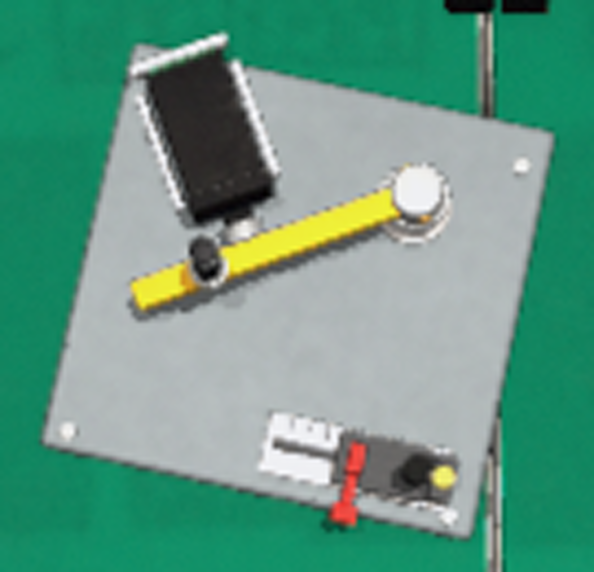

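Run:
```python
from h import *
ct=optics.read_camera("top")
f=lambda x,y:(250+x/4.4,195+y/4.4)
for n,x,y,z in[("hub",417,191,.068),("knobtop",203,244,.126),("beamend",137,298,.056),("tooth",356,458,.048),("buffer",413,468,.072)]:
    print(n,pix2w(ct,*f(x,y),z).round(4))
cs=optics.read_camera("side");W=cloud(cs)
a=cv2.resize(cs["frame"][205:310,255:375],None,fx=5,fy=5,interpolation=cv2.INTER_CUBIC)
cv2.imwrite("pics/sidec.png",a[:,:,::-1])
for n,P in [("k",(.515,.0345,.126)),("hub",(.556,-.078,.068))]: print(n,w2pix(cs,P),(w2pix(cs,P)-[255,205])*5)
```

```text
hub [ 0.5578 -0.0769  0.068 ]
knobtop [0.5208 0.0362 0.126 ]
beamend [0.5019 0.0747 0.056 ]
tooth [ 0.4154 -0.0432  0.048 ]
buffer [ 0.4085 -0.0728  0.072 ]
k [310.46254724 220.04637633] [277.3127362   75.23188167]
hub [339.65775817 261.61427075] [423.28879087 283.07135376]
```

View pics/sidec.png

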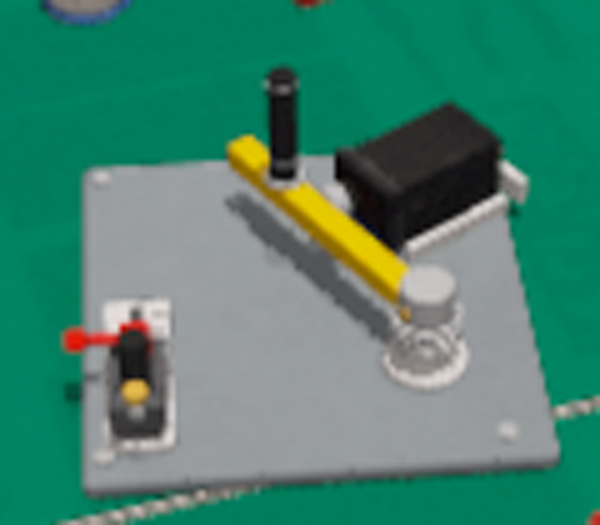

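```bash
python3 -m creep '[[[0,-2.5,-0.5,-3.0,0,0,0],[0,-2.5,-0.5,-3.0,0,0,0],[0,-2.5,0,-3.0,0,0,0],[0,-2.5,0,-3.0,0,0,0],[0,-2.5,0,-3.0,0,0,0],[0,-2.5,0,-3.0,0,0,0],[0,-2.5,0,-3.0,0,0,0],[0,-2.5,0,-3.0,0,0,0]]]' 30
```

```text
t: 1.05
tool_pos: [0.3564, 0.2972, 0.2377]
orientation: [-1.342, -0.974, 0.977]
force: [1.1, 1.2, -0.1]
opening: 0.0927
```

```bash
python3 -m creep '[[[0,-2.5,0,-3.0,0,0,0],[0,-2.5,0,-3.0,0,0,0],[0,-2.5,0,-3.0,0,0,0],[0,-2.5,0,-3.0,0,0,0],[0,-2.5,0,-3.0,0,0,0],[0,-2.5,0,-3.0,0,0,0],[0,-2.5,0,-3.0,0,0,0],[0,-2.0,0,-2.4,0,0,0]]]' 30
python3 -m creep '[[[0,0,0,0,0,7.4,0],[0,0,0,0,0,7.4,0],[0,0,0,0,0,7.4,0],[0,0,0,0,0,7.4,0],[0,0,0,0,0,7.4,0],[0,0,0,0,0,7.4,0],[0,0,0,0,0,7.4,0],[0,0,0,0,0,0,0]]]'
cat > st.py <<'E'
from h import *
from scipy.spatial.transform import Rotation as R
import sys
s=readout.read_state(); p=np.array(s["tool_pos"]); M=R.from_rotvec(s["orientation"]).as_matrix()
piv=np.array([.558,-.077]); d=p[:2]-piv
print("t",round(s["t"],2),"p",p.round(4),"yaw",np.degrees(np.arctan2(M[1,0],M[0,0])).round(2),"tooly",M[:,1].round(3),"F_tool",(M.T@s["force"]).round(2),"Fz",round(s["force"][2],2),"r",np.hypot(*d).round(4),"ang",np.degrees(np.arctan2(d[1],d[0])).round(2),"op",round(s["opening"],4),"q6",round(s["q"][5],2))
if len(sys.argv)>3: print("to target, tool cm",(100*(M.T@(np.array(sys.argv[1:4],float)-p))).round(2))
E
python3 st.py .518 .036 .17
```

```text
t: 1.85
tool_pos: [0.5239, 0.0267, 0.2388]
orientation: [-1.343, -0.976, 0.974]
force: [-0.1, -0.2, 0.5]
opening: 0.0928
t: 2.65
tool_pos: [0.5251, 0.0207, 0.2372]
orientation: [-1.559, -0.243, 0.244]
force: [-1.3, -0.4, -0.4]
opening: 0.0931
t 2.65 p [0.5251 0.0207 0.2372] yaw 17.77 tooly [-0.    -0.002 -1.   ] F_tool [-1.36  0.44  0.07] Fz -0.44 r 0.1031 ang 108.59 op 0.0931 q6 -0.37
to target, tool cm [-0.21  6.72  1.68]
```

Now the tool goes to just above the handle, with a look to check centring.

```bash
python3 -m creep '[[[0,0,0.8,0.4,0,-1.7,0],[0,-0.1,1,0.4,0,0,0],[0,-0.1,1,0.4,0,0,0],[0,-0.1,1,0.4,0,0,0],[0,0,1,0.2,0,0,0],[0,0,1,0,0,0,0],[0,0,1,0,0,0,0],[0,0,0,0,0,0,0]]]'
python3 st.py .518 .036 .09
python3 - <<'E'
from h import *
a=optics.read_camera("top");b=optics.read_camera("side")
f=lambda c,y,x,h,w:cv2.resize(c["frame"][y:y+h,x:x+w],None,fx=4,fy=4,interpolation=cv2.INTER_CUBIC)
cv2.imwrite("pics/p1.png",np.hstack([f(a,190,250,130,100),f(b,150,260,130,100)])[:,:,::-1])
E
```

```text
t: 3.45
tool_pos: [0.5137, 0.0385, 0.1609]
orientation: [-1.554, -0.276, 0.282]
force: [-0.1, 0.2, 0.3]
opening: 0.0933
t 3.45 p [0.5137 0.0385 0.1609] yaw 20.35 tooly [-0.004 -0.002 -1.   ] F_tool [-0.04 -0.32  0.19] Fz 0.32 r 0.1237 ang 110.98 op 0.0933 q6 -0.38
to target, tool cm [ 0.34  7.09 -0.38]
```

View pics/p1.png

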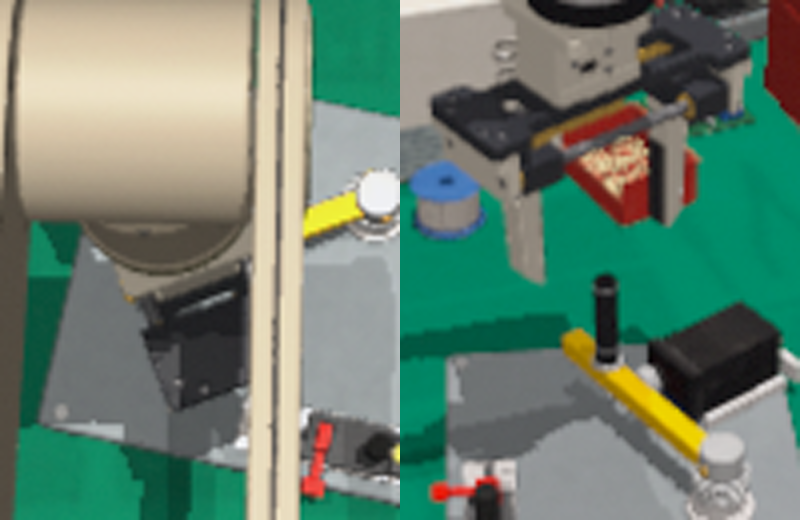

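```bash
python3 -m creep '[[[0,0.15,1,-0.2,0,0,0],[0,0.15,1,-0.2,0,0,0],[0,0,1,0,0,0,0],[0,0,1,0,0,0,0],[0,0,1,0,0,0,0],[0,0,1,0,0,0,0],[0,0,0.9,0,0,0,0],[0,0,0,0,0,0,0]]]'
python3 st.py .518 .036 .09
python3 - <<'E'
from h import *
b=optics.read_camera("side")
f=lambda c,y,x,h,w:cv2.resize(c["frame"][y:y+h,x:x+w],None,fx=4.5,fy=4.5,interpolation=cv2.INTER_CUBIC)
cv2.imwrite("pics/p2.png",f(b,170,250,130,130)[:,:,::-1])
E
```

```text
t: 4.35
tool_pos: [0.5199, 0.0349, 0.0882]
orientation: [-1.555, -0.278, 0.278]
force: [-0.0, -0.1, 0.1]
opening: 0.093
t 4.35 p [0.5199 0.0349 0.0882] yaw 20.3 tooly [-0.    -0.002 -1.   ] F_tool [-0.04 -0.12 -0.07] Fz 0.12 r 0.1182 ang 108.81 op 0.093 q6 -0.38
to target, tool cm [-0.14 -0.18  0.17]
```

View pics/p2.png

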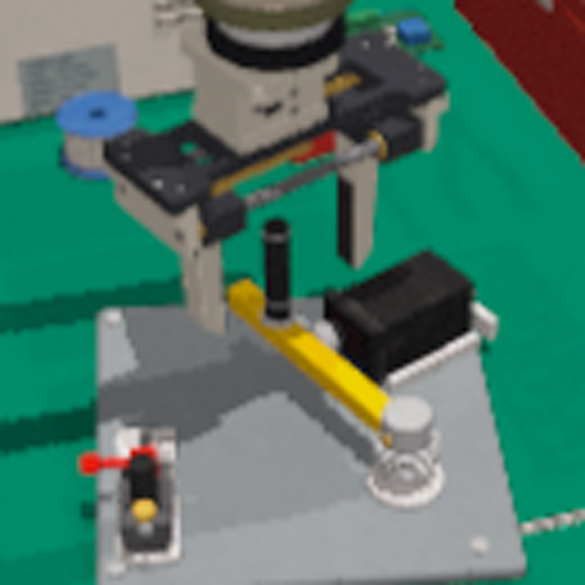

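```bash
python3 -m creep '[[[0.4,0,-0.15,0.15,0,0,0],[0.7,0,0,0,0,0,0],[0.74,0,0,0,0,0,0],[0.8,0,0,0,0,0,0],[1,0,0,0,0,0,0],[1,0,0,0,0,0,0],[1,0,0,0,0,0,0],[1,0,0,0,0,0,0]]]' 25
python3 st.py .518 .036 .09
python3 -m creep '[[[1,0,0,0,0,0,0],[1,0,0,0,0,0,0],[1,0,0,0,0,0,0],[1,0,0,0,0,0,0],[1,0,0,0,0,0,0],[1,0,0,0,0,0,0],[1,0,0,0,0,0,0],[1,0,0,0,0,0,0]]]' 25
python3 st.py
```

```text
t: 5.2
tool_pos: [0.5217, 0.0365, 0.0933]
orientation: [-1.556, -0.282, 0.274]
force: [-0.1, 0.3, 0.4]
opening: 0.0332
t 5.2 p [0.5217 0.0365 0.0933] yaw 20.31 tooly [ 0.005 -0.002 -1.   ] F_tool [ 0.01 -0.42  0.34] Fz 0.42 r 0.1191 ang 107.76 op 0.0332 q6 -0.38
to target, tool cm [-0.36  0.32  0.09]
t: 6.0
tool_pos: [0.5195, 0.0359, 0.0929]
orientation: [-1.556, -0.278, 0.278]
force: [-2.2, -0.2, 1.1]
opening: 0.0154
t 6.0 p [0.5195 0.0359 0.0929] yaw 20.32 tooly [ 0.    -0.003 -1.   ] F_tool [-2.14 -1.14  0.57] Fz 1.14 r 0.1192 ang 108.82 op 0.0154 q6 -0.38
```

```bash
python3 -m creep '[[[1,0,-0.2,-0.08,0,0,0],[1,0,-0.2,-0.08,0,0,0],[1,0,-0.2,-0.08,0,0,0],[1,0,-0.2,-0.08,0,0,0],[1,0,-0.2,-0.08,0,0,0],[1,0,-0.2,-0.08,0,0,0],[1,0,-0.1,0,0,0,0],[1,0,0,0,0,0,0]]]' 30
python3 st.py
```

```text
t: 6.8
tool_pos: [0.521, 0.0303, 0.1035]
orientation: [-1.556, -0.276, 0.278]
force: [3.9, 0.3, -7.6]
opening: 0.0154
t 6.8 p [0.521  0.0303 0.1035] yaw 20.25 tooly [-0.001 -0.003 -1.   ] F_tool [ 3.8   7.56 -1.1 ] Fz -7.56 r 0.1135 ang 109.01 op 0.0154 q6 -0.39
```

```bash
python3 -m creep '[[[1,0,-0.05,0,1.2,0,0],[1,0,-0.05,0,1.2,0,0],[1,0,-0.05,0,1.2,0,0],[1,0,0,0,1.2,0,0],[1,0,0,0,0.6,0,0],[1,0,0,0,0,0,0],[1,0,0,0,0,0,0],[1,0,0,0,0,0,0]]]' 30
python3 st.py
python3 - <<'E'
from h import *
b=optics.read_camera("side")
f=lambda c,y,x,h,w:cv2.resize(c["frame"][y:y+h,x:x+w],None,fx=5,fy=5,interpolation=cv2.INTER_CUBIC)
cv2.imwrite("pics/p3.png",f(b,190,260,110,110)[:,:,::-1])
E
```

```text
t: 7.6
tool_pos: [0.5222, 0.0283, 0.1089]
orientation: [-1.46, -0.261, 0.288]
force: [-1.9, -3.0, 0.2]
opening: 0.0157
t 7.6 p [0.5222 0.0283 0.1089] yaw 20.3 tooly [-0.033  0.088 -0.996] F_tool [-2.81 -0.44 -2.12] Fz 0.23 r 0.1112 ang 108.78 op 0.0157 q6 -0.48
```

View pics/p3.png

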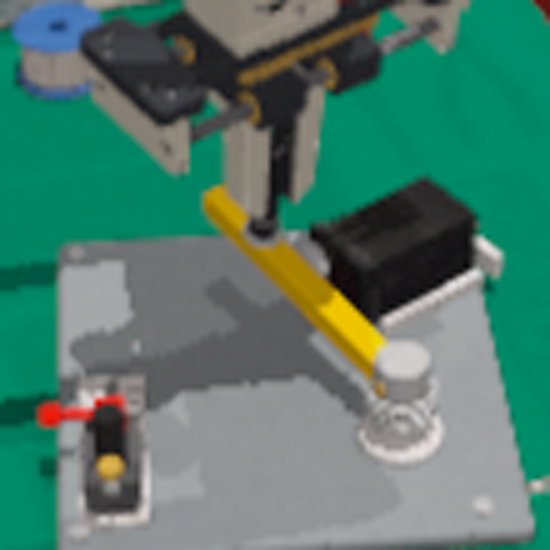

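```bash
python3 -m creep '[[[1,-0.4,0.05,0.03,0,-2,0.2],[1,-0.5,0.05,0.03,0,-2.5,0.25],[1,-0.58,0.05,0,0,-3,0.28],[1,-0.58,0,0,0,-3,0.28],[1,-0.58,0,0,0,-3,0.28],[1,-0.58,0,0,0,-3,0.28],[1,-0.5,0,0,0,-2.5,0.25],[1,0,0,0,0,0,0]]]' 30
python3 st.py
```

```text
t: 8.45
tool_pos: [0.4963, 0.0144, 0.1088]
orientation: [-1.414, -0.53, 0.551]
force: [3.9, -0.8, -3.5]
opening: 0.0156
t 8.45 p [0.4963 0.0144 0.1088] yaw 40.04 tooly [-0.042  0.076 -0.996] F_tool [ 2.47  3.25 -3.4 ] Fz -3.49 r 0.1103 ang 124.04 op 0.0156 q6 -0.84
```

```bash
python3 -m creep '[[[1,-0.55,0.05,-0.05,0,-1.5,0.15],[1,-0.65,0.05,-0.05,0,-2,0.2],[1,-0.65,0.05,-0.03,0,-2.5,0.2],[1,-0.65,0.05,-0.03,0,-2.5,0.2],[1,-0.65,0,-0.03,0,-2.5,0.2],[1,-0.65,0,-0.03,0,-2.5,0.2],[1,-0.6,0,-0.03,0,-2.5,0.2],[1,0,0,0,0,0,0]]]' 30
python3 st.py
```

```text
t: 9.25
tool_pos: [0.4723, -0.0084, 0.1084]
orientation: [-1.342, -0.752, 0.762]
force: [6.8, 2.4, -3.9]
opening: 0.0156
t 9.25 p [ 0.4723 -0.0084  0.1084] yaw 56.28 tooly [-0.047  0.074 -0.996] F_tool [ 5.61  3.7  -4.59] Fz -3.85 r 0.1098 ang 141.35 op 0.0156 q6 -1.18
```

```bash
python3 -m creep '[[[1,-0.45,0.1,-0.06,0,-1,0.1],[1,-0.45,0.1,-0.06,0,-1,0.1],[1,-0.45,0.1,-0.03,0,-1.5,0.15],[1,-0.45,0.1,-0.03,0,-1.5,0.15],[1,-0.45,0,-0.02,0,-1.5,0.15],[1,-0.45,0,-0.02,0,-1.5,0.15],[1,-0.4,0,-0.02,0,-1.5,0.15],[1,0,0,0,0,0,0]]]' 30
python3 st.py
```

```text
t: 10.05
tool_pos: [0.4619, -0.0227, 0.1066]
orientation: [-1.286, -0.88, 0.877]
force: [5.8, 4.5, -4.2]
opening: 0.0154
t 10.05 p [ 0.4619 -0.0227  0.1066] yaw 65.55 tooly [-0.049  0.079 -0.996] F_tool [ 6.3   4.23 -3.7 ] Fz -4.17 r 0.1104 ang 150.52 op 0.0154 q6 -1.38
```

```bash
python3 -m creep '[[[1,-0.4,0.05,-0.05,0,-1,0.1],[1,-0.4,0,-0.05,0,-1,0.1],[1,-0.4,0,-0.05,0,-1,0.1],[1,-0.4,0,-0.05,0,-1,0.1],[1,-0.4,0,-0.02,0,-1,0.1],[1,-0.4,0,-0.02,0,-1,0.1],[1,-0.4,0,-0.02,0,-1,0.1],[1,0,0,0,0,0,0]]]' 30
python3 st.py
```

```text
t: 10.85
tool_pos: [0.4558, -0.0356, 0.1063]
orientation: [-1.235, -0.973, 0.958]
force: [4.3, 6.4, -2.3]
opening: 0.0155
t 10.85 p [ 0.4558 -0.0356  0.1063] yaw 72.29 tooly [-0.053  0.087 -0.995] F_tool [ 7.24  2.62 -2.4 ] Fz -2.3 r 0.1103 ang 157.96 op 0.0155 q6 -1.53
```

```bash
python3 -m creep '[[[1,-0.3,0,-0.02,0,-0.8,0.7],[1,-0.3,0,-0.02,0,-0.8,0.7],[1,-0.3,0,-0.02,0,-0.8,0.7],[1,-0.3,0,-0.02,0,-0.8,0.7],[1,-0.3,0,-0.02,0,-0.8,0.7],[1,-0.3,0,-0.02,0,-0.8,0.7],[1,-0.3,0,-0.02,0,-0.8,0.7],[1,-0.1,0,0,0,0,0]]]' 30
python3 st.py
```

```text
t: 11.65
tool_pos: [0.4535, -0.0435, 0.1066]
orientation: [-1.237, -1.004, 1.075]
force: [1.5, 4.5, -0.5]
opening: 0.0155
t 11.65 p [ 0.4535 -0.0435  0.1066] yaw 77.69 tooly [-0.073  0.023 -0.997] F_tool [ 4.77  0.45 -0.57] Fz -0.46 r 0.1098 ang 162.24 op 0.0155 q6 -1.57
```

```bash
python3 -m creep '[[[1,-0.3,0,-0.02,0,-0.8,0.1],[1,-0.3,0,-0.02,0,-0.8,0.1],[1,-0.3,0,-0.02,0,-0.8,0.1],[1,-0.3,0,-0.02,0,-0.8,0.1],[1,-0.3,0,-0.02,0,-0.8,0.1],[1,-0.2,0,0,0,0,0],[1,-0.1,0,0,0,0,0],[1,-0.1,0,0,0,0,0]]]' 30
python3 st.py
```

```text
t: 12.45
tool_pos: [0.4521, -0.0493, 0.1069]
orientation: [-1.202, -1.051, 1.108]
force: [-0.1, 4.9, 0.7]
opening: 0.0158
t 12.45 p [ 0.4521 -0.0493  0.1069] yaw 80.93 tooly [-0.075  0.035 -0.997] F_tool [ 4.84 -0.56  0.91] Fz 0.74 r 0.1095 ang 165.36 op 0.0158 q6 -1.65
```

```bash
python3 -m creep '[[[1,-0.3,0,-0.02,0,-0.8,0.1],[1,-0.3,0,-0.02,0,-0.8,0.1],[1,-0.3,0,-0.02,0,-0.8,0.1],[1,-0.3,0,-0.02,0,-0.8,0.1],[1,-0.2,0,0,0,-0.5,0],[1,-0.2,0,0,0,0,0],[1,-0.2,0,0,0,0,0],[1,-0.1,0,0,0,0,0]]]' 30
python3 st.py
```

```text
t: 13.25
tool_pos: [0.451, -0.0553, 0.1071]
orientation: [-1.166, -1.096, 1.137]
force: [0.4, 6.2, 0.7]
opening: 0.0155
t 13.25 p [ 0.451  -0.0553  0.1071] yaw 83.94 tooly [-0.077  0.048 -0.996] F_tool [ 6.26 -0.39  0.34] Fz 0.66 r 0.1091 ang 168.53 op 0.0155 q6 -1.73
```

Run:
```python
from h import *
a=optics.read_camera("top");b=optics.read_camera("side")
f=lambda c,y,x,h,w:cv2.resize(c["frame"][y:y+h,x:x+w],None,fx=4,fy=4,interpolation=cv2.INTER_CUBIC)
cv2.imwrite("pics/p4.png",np.hstack([f(a,225,280,100,90),f(b,210,255,100,100)])[:,:,::-1])
```

```text
(no output)
```

View pics/p4.png

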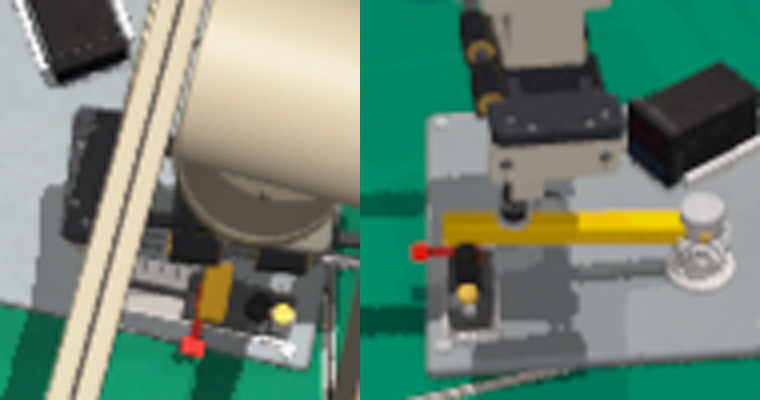

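```bash
python3 -m creep '[[[1,-0.2,0,0,0,-0.3,0.5],[1,-0.2,0,0,0,-0.3,0.5],[1,-0.2,0,0,0,-0.3,0.5],[1,-0.2,0,0,0,-0.3,0.5],[1,-0.2,0,0,0,0,0.2],[1,-0.15,0,0,0,0,0],[1,-0.15,0,0,0,0,0],[1,-0.1,0,0,0,0,0]]]' 30
python3 st.py
```

```text
t: 14.15
tool_pos: [0.4512, -0.0554, 0.1072]
orientation: [-1.173, -1.092, 1.157]
force: [0.4, 5.7, 1.6]
opening: 0.0155
t 14.15 p [ 0.4512 -0.0554  0.1072] yaw 84.48 tooly [-0.08   0.03  -0.996] F_tool [ 5.72 -1.49  0.28] Fz 1.64 r 0.109 ang 168.55 op 0.0155 q6 -1.72
```

```bash
python3 -m creep '[[[1,-0.3,0,0,0,-0.3,0],[1,-0.3,0,0,0,-0.3,0],[1,-0.3,0,0,0,-0.3,0],[1,-0.3,0,0,0,-0.3,0],[1,-0.2,0,0,0,0,0],[1,-0.2,0,0,0,0,0],[1,-0.2,0,0,0,0,0],[1,-0.2,0,0,0,0,0]]]' 30
python3 st.py
```

```text
t: 14.95
tool_pos: [0.4505, -0.06, 0.1074]
orientation: [-1.15, -1.11, 1.148]
force: [0.1, 9.3, 1.1]
opening: 0.0158
t 14.95 p [ 0.4505 -0.06    0.1074] yaw 85.0 tooly [-0.081  0.054 -0.995] F_tool [ 9.32 -0.57  0.8 ] Fz 1.08 r 0.1088 ang 171.01 op 0.0158 q6 -1.76
```

```bash
python3 -m creep '[[[1,-0.3,0,0,0,0,0],[1,-0.2,0,0,0,0,0],[1,-0.2,0,0,0,0,0],[1,-0.2,0,0,0,0,0],[1,-0.2,0,0,0,0,0],[1,-0.2,0,0,0,0,0],[1,-0.2,0,0,0,0,0],[1,-0.2,0,0,0,0,0]]]' 30
python3 st.py
```

```text
t: 15.75
tool_pos: [0.4507, -0.0603, 0.1077]
orientation: [-1.136, -1.114, 1.126]
force: [-0.8, 10.3, 2.0]
opening: 0.0159
t 15.75 p [ 0.4507 -0.0603  0.1077] yaw 84.49 tooly [-0.081  0.078 -0.994] F_tool [10.26 -1.17  1.87] Fz 2.05 r 0.1086 ang 171.17 op 0.0159 q6 -1.78
```

```bash
python3 -m creep '[[[1,-0.22,0,0,0,0,0.8],[1,-0.22,0.05,0.03,-0.6,0,0.8],[1,-0.22,0.15,0.08,-0.6,0,0.6],[1,-0.22,0.15,0.08,-0.6,0,0.4],[1,-0.22,0.15,0.08,-0.6,0,0.2],[1,-0.22,0.15,0.08,-0.6,0,0.2],[1,-0.22,0.1,0.05,-0.6,0,0.2],[1,-0.22,0,0,0,0,0.2]]]' 30
python3 st.py
```

```text
t: 16.55
tool_pos: [0.4467, -0.0596, 0.1007]
orientation: [-1.213, -1.136, 1.12]
force: [0.3, 10.0, 1.9]
opening: 0.0156
t 16.55 p [ 0.4467 -0.0596  0.1007] yaw 84.24 tooly [-0.02   0.037 -0.999] F_tool [10.07 -1.51  0.73] Fz 1.88 r 0.1126 ang 171.1 op 0.0156 q6 -1.75
```

```bash
python3 -m creep '[[[1,-0.22,0.1,0.05,0,0,0.6],[1,-0.22,0.15,0.08,-0.2,0,0.6],[1,-0.22,0.15,0.08,-0.2,0,0.4],[1,-0.22,0.15,0.08,-0.2,0,0.3],[1,-0.22,0.15,0.08,-0.2,0,0.2],[1,-0.22,0.1,0.08,0,0,0.2],[1,-0.22,0.05,0.05,0,0,0.2],[1,-0.22,0,0,0,0,0.2]]]' 30
python3 st.py
```

```text
t: 17.35
tool_pos: [0.4435, -0.0613, 0.095]
orientation: [-1.249, -1.128, 1.121]
force: [-0.4, 8.2, 2.3]
opening: 0.0157
t 17.35 p [ 0.4435 -0.0613  0.095 ] yaw 83.56 tooly [-0.004  0.01  -1.   ] F_tool [ 8.08 -2.21  1.37] Fz 2.3 r 0.1156 ang 172.22 op 0.0157 q6 -1.72
```

```bash
python3 -m creep '[[[1,-0.2,0.1,0.08,-0.2,0,0.1],[1,-0.2,0.1,0.08,-0.2,0,0.1],[1,-0.2,0.1,0.06,0,0,0.1],[1,-0.2,0.05,0.05,0,0,0.1],[1,-0.2,0,0.05,0,0,0],[1,-0.2,0,0,0,0,0],[1,-0.2,0,0,0,0,0],[1,-0.2,0,0,0,0,0]]]' 30
python3 st.py
python3 - <<'E'
from h import *
a=optics.read_camera("top");b=optics.read_camera("side")
f=lambda c,y,x,h,w:cv2.resize(c["frame"][y:y+h,x:x+w],None,fx=6,fy=6,interpolation=cv2.INTER_CUBIC)
cv2.imwrite("pics/p5.png",np.hstack([f(a,265,305,70,60),f(b,235,265,70,70)])[:,:,::-1])
E
```

```text
t: 18.15
tool_pos: [0.4431, -0.0615, 0.0941]
orientation: [-1.252, -1.137, 1.093]
force: [0.7, 8.9, 1.3]
opening: 0.0157
t 18.15 p [ 0.4431 -0.0615  0.0941] yaw 82.89 tooly [ 0.011  0.027 -1.   ] F_tool [ 8.97 -1.08  0.39] Fz 1.32 r 0.1159 ang 172.31 op 0.0157 q6 -1.73
```

View pics/p5.png

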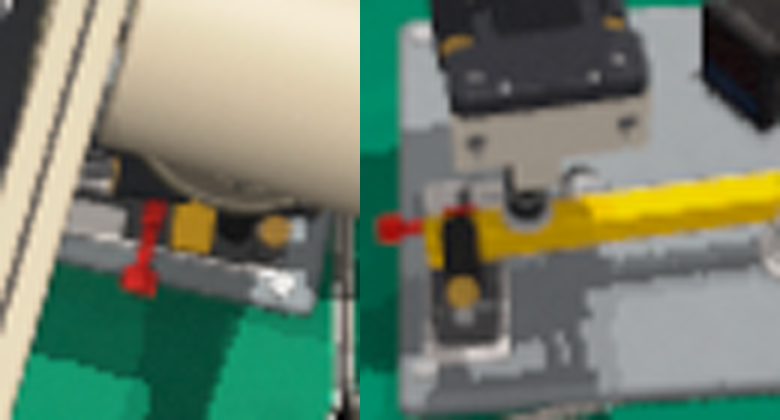

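```bash
python3 -m creep '[[[1,-0.18,0.1,0.05,-0.2,0,0.3],[1,-0.18,0.1,0.05,-0.2,0,0.3],[1,-0.18,0.1,0.05,0,0,0.3],[1,-0.16,0,0,0,0,0.2],[1,-0.15,0,0,0,0,0],[1,-0.15,0,0,0,0,0],[1,-0.14,0,0,0,0,0],[1,-0.14,0,0,0,0,0]]]' 30
python3 st.py
```

```text
t: 19.05
tool_pos: [0.4432, -0.059, 0.0936]
orientation: [-1.261, -1.136, 1.079]
force: [0.8, 7.8, 0.1]
opening: 0.0154
t 19.05 p [ 0.4432 -0.059   0.0936] yaw 82.25 tooly [ 0.019  0.029 -0.999] F_tool [7.81 0.1  0.23] Fz 0.14 r 0.1162 ang 171.11 op 0.0154 q6 -1.72
```

```bash
python3 -m creep '[[[1,-0.14,0.05,0,0,0,0.2],[1,-0.14,0.05,0,0,0,0.2],[1,-0.14,0,0,0,0,0],[1,-0.14,0,0,0,0,0],[1,-0.14,0,0,0,0,0],[1,-0.14,0,0,0,0,0],[1,-0.13,0,0,0,0,0],[1,-0.13,0,0,0,0,0]]]' 30
python3 st.py
```

```text
t: 19.85
tool_pos: [0.4432, -0.059, 0.0936]
orientation: [-1.259, -1.13, 1.065]
force: [-0.8, 5.3, -0.4]
opening: 0.0156
t 19.85 p [ 0.4432 -0.059   0.0936] yaw 81.61 tooly [ 0.019  0.037 -0.999] F_tool [5.1  0.57 1.56] Fz -0.39 r 0.1162 ang 171.07 op 0.0156 q6 -1.72
```

```bash
python3 -m creep '[[[1,-0.12,0.05,0,0,0,0.3],[1,-0.12,0.05,0,0,0,0.3],[1,-0.12,0,0,0,0,0],[1,-0.12,0,0,0,0,0],[1,-0.11,0,0,0,0,0],[1,-0.11,0,0,0,0,0],[1,-0.11,0,0,0,0,0],[1,-0.11,0,0,0,0,0]]]' 30
python3 st.py
```

```text
t: 20.65
tool_pos: [0.4433, -0.059, 0.0937]
orientation: [-1.261, -1.123, 1.058]
force: [0.7, 5.5, 1.2]
opening: 0.0157
t 20.65 p [ 0.4433 -0.059   0.0937] yaw 81.09 tooly [ 0.018  0.038 -0.999] F_tool [ 5.6  -1.02  0.18] Fz 1.24 r 0.1161 ang 171.09 op 0.0157 q6 -1.71
```

```bash
python3 -m creep '[[[1,-0.1,0,0,0,0,0.2],[1,-0.09,0,0,0,0,0.2],[1,-0.08,0,0,0,0,0],[1,-0.08,0,0,0,0,0],[1,-0.08,0,0,0,0,0],[1,-0.07,0,0,0,0,0],[1,-0.07,0,0,0,0,0],[1,-0.07,0,0,0,0,0]]]' 30
python3 st.py
```

```text
t: 21.45
tool_pos: [0.4433, -0.0591, 0.0939]
orientation: [-1.261, -1.119, 1.053]
force: [0.4, 6.4, 1.1]
opening: 0.0156
t 21.45 p [ 0.4433 -0.0591  0.0939] yaw 80.77 tooly [ 0.018  0.04  -0.999] F_tool [ 6.4  -0.79  0.58] Fz 1.05 r 0.1161 ang 171.12 op 0.0156 q6 -1.71
```

```bash
python3 -m creep '[[[1,-0.03,0,0,0,0,0.2],[1,0,0,0,0,0,0.2],[1,0,0,0,0,0,0],[1,0,0,0,0,0,0],[1,0.03,0,0,0,0,0],[1,0.03,0,0,0,0,0],[1,0.03,0,0,0,0,0],[1,0.03,0,0,0,0,0]]]' 30
python3 st.py
```

```text
t: 22.25
tool_pos: [0.4434, -0.0584, 0.0939]
orientation: [-1.268, -1.113, 1.058]
force: [-0.2, 0.7, 0.1]
opening: 0.0157
t 22.25 p [ 0.4434 -0.0584  0.0939] yaw 80.63 tooly [ 0.016  0.031 -0.999] F_tool [ 0.63 -0.12  0.3 ] Fz 0.14 r 0.1161 ang 170.8 op 0.0157 q6 -1.69
```

```bash
python3 -m creep '[[[1,0,0,0,0,0,0],[1,0,0,0,0,0,0],[1,0,0,0,0,0,0],[1,0,0,0,0,0,0],[1,0,0,0,0,0,0],[1,0,0,0,0,0,0],[1,0,0,0,0,0,0],[1,0,0,0,0,0,0]]]' 30
python3 st.py
python3 - <<'E'
from h import *
a=optics.read_camera("top");b=optics.read_camera("side")
f=lambda c,y,x,h,w:cv2.resize(c["frame"][y:y+h,x:x+w],None,fx=6,fy=6,interpolation=cv2.INTER_CUBIC)
cv2.imwrite("pics/p6.png",np.hstack([f(a,265,305,70,60),f(b,235,265,70,70)])[:,:,::-1])
E
```

```text
t: 23.05
tool_pos: [0.4434, -0.0585, 0.0939]
orientation: [-1.268, -1.113, 1.058]
force: [-1.1, 1.6, 1.0]
opening: 0.0155
t 23.05 p [ 0.4434 -0.0585  0.0939] yaw 80.63 tooly [ 0.016  0.031 -0.999] F_tool [ 1.43 -0.96  1.29] Fz 0.99 r 0.1161 ang 170.84 op 0.0155 q6 -1.69
```

View pics/p6.png

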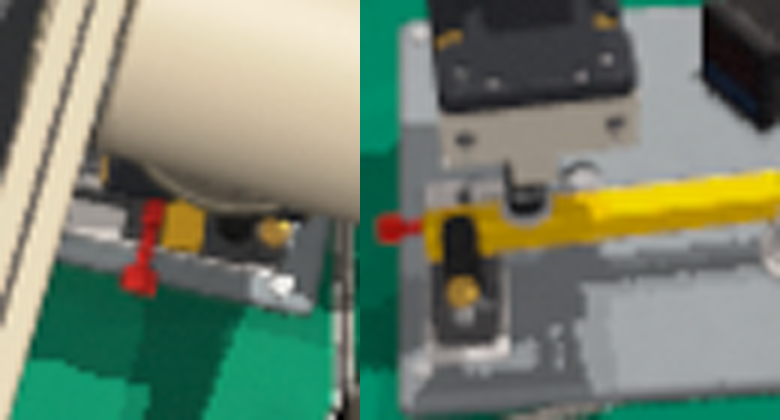

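Run:
```python
from h import *
for n in("top","side"):
  Z={}
  for k in range(3):
    c=optics.read_camera(n); W=cloud(c); hsv=cv2.cvtColor(c["frame"],cv2.COLOR_RGB2HSV)
    m=(hsv[...,0]>18)&(hsv[...,0]<34)&(hsv[...,1]>150)&(hsv[...,2]>100)&(c["depth"]>0)
    m=cv2.erode(m.astype(np.uint8),np.ones((3,3)))>0
    d=W[...,:2]-[.558,-.077]; r=np.hypot(d[...,0],d[...,1]); m&=(r<.17)&(W[...,2]<.09)&(W[...,2]>.04)
    for a,b in((.03,.06),(.06,.09),(.09,.115),(.125,.165)):
        q=m&(r>a)&(r<b)&(d[...,0]<0); Z.setdefault((a,b),[]).append((q.sum(),W[q][:,2]))
  for k,v in Z.items(): z=np.concatenate([x[1] for x in v]); print(n,k,len(z),np.percentile(z,[50,75,90]).round(4) if len(z) else "", (np.std(z)/max(1,len(z))**.5).round(5) if len(z) else "")
```

```text
top (0.03, 0.06) 0  
top (0.06, 0.09) 0  
top (0.09, 0.115) 0  
top (0.125, 0.165) 70 [0.0562 0.0579 0.0597] 0.00035
side (0.03, 0.06) 172 [0.0549 0.057  0.0582] 0.00029
side (0.06, 0.09) 190 [0.0552 0.0569 0.0581] 0.00026
side (0.09, 0.115) 137 [0.0545 0.0571 0.0579] 0.00035
side (0.125, 0.165) 77 [0.0525 0.0561 0.0576] 0.00046
```

```bash
python3 -m creep '[[[1,0.02,0,0,0,0,0],[1,0.02,0,0,0,0,0],[1,0,0,0,0,0,0],[1,0,0,0,0,0,0],[1,0,0,0,0,0,0],[1,0,0,0,0,0,0],[1,0,0,0,0,0,0],[1,0,0,0,0,0,0]]]' 6
python3 st.py
```

```text
t: 24.25
tool_pos: [0.4437, -0.0578, 0.094]
orientation: [-1.268, -1.112, 1.056]
force: [0.6, 0.6, 0.1]
opening: 0.0165
t 24.25 p [ 0.4437 -0.0578  0.094 ] yaw 80.52 tooly [ 0.016  0.033 -0.999] F_tool [ 0.75 -0.11 -0.5 ] Fz 0.15 r 0.1159 ang 170.46 op 0.0165 q6 -1.69
```

```bash
python3 -m creep '[[[0.8,0,0,0,0,0,0],[0.78,0,0,0,0,0,0],[0.75,0,0,0,0,0,0],[0.72,0,0,0,0,0,0],[0.65,0,0,0,0,0,0],[0.6,0,0,0,0,0,0],[0.6,0,0,0,0,0,0],[0.6,0,0,0,0,0,0]]]' 6
python3 st.py
```

```text
t: 25.05
tool_pos: [0.4435, -0.058, 0.0939]
orientation: [-1.268, -1.112, 1.056]
force: [-0.1, 0.7, 0.7]
opening: 0.037
t 25.05 p [ 0.4435 -0.058   0.0939] yaw 80.52 tooly [ 0.016  0.033 -0.999] F_tool [ 0.66 -0.64  0.2 ] Fz 0.66 r 0.116 ang 170.55 op 0.037 q6 -1.69
```

Released at 37 mm opening, zero force. Now straight up (tilt is small: 1.9° over 90 mm ≈ 3 mm, well inside the gap).

```bash
python3 -m creep '[[[0.5,0,-0.5,0,0,0,0],[0.5,0,-0.8,0,0,0,0],[0.5,0,-1,0,0,0,0],[0.5,0,-1.2,0,0,0,0],[0.5,0,-1.5,0,0,0,0],[0.5,0,-1.5,0,0,0,0],[0.5,0,-1.5,0,0,0,0],[0.5,0,-1.5,0,0,0,0]]]' 6
python3 st.py
python3 -m creep '[[[0.5,1,-1.5,2,0,0,0],[0.5,2,-1.5,2,0,0,0],[0.5,4,-1,0,0,0,0],[0.5,4,0,0,0,0,0],[0.5,4,0,0,0,0,0],[0.5,4,0,0,0,0,0],[0.5,4,0,0,0,0,0],[0.5,0,0,0,0,0,0]]]' 6
python3 st.py
python3 - <<'E'
from h import *
a=optics.read_camera("top");b=optics.read_camera("side")
f=lambda c,y,x,h,w:cv2.resize(c["frame"][y:y+h,x:x+w],None,fx=3,fy=3,interpolation=cv2.INTER_CUBIC)
cv2.imwrite("pics/p7.png",np.hstack([f(a,195,250,130,130),f(b,190,250,130,130)])[:,:,::-1])
E
```

```text
t: 25.85
tool_pos: [0.4414, -0.0612, 0.1967]
orientation: [-1.268, -1.112, 1.056]
force: [0.4, -0.7, 0.2]
opening: 0.0469
t 25.85 p [ 0.4414 -0.0612  0.1967] yaw 80.52 tooly [ 0.016  0.033 -0.999] F_tool [-0.56 -0.21 -0.54] Fz 0.2 r 0.1176 ang 172.27 op 0.0469 q6 -1.69
t: 26.65
tool_pos: [0.4421, 0.1779, 0.2618]
orientation: [-1.283, -1.123, 1.04]
force: [0.0, -1.3, 0.1]
opening: 0.0464
t 26.65 p [0.4421 0.1779 0.2618] yaw 80.23 tooly [ 0.037  0.033 -0.999] F_tool [-1.25 -0.17 -0.26] Fz 0.13 r 0.28 ang 114.44 op 0.0464 q6 -1.14
```

View pics/p7.png

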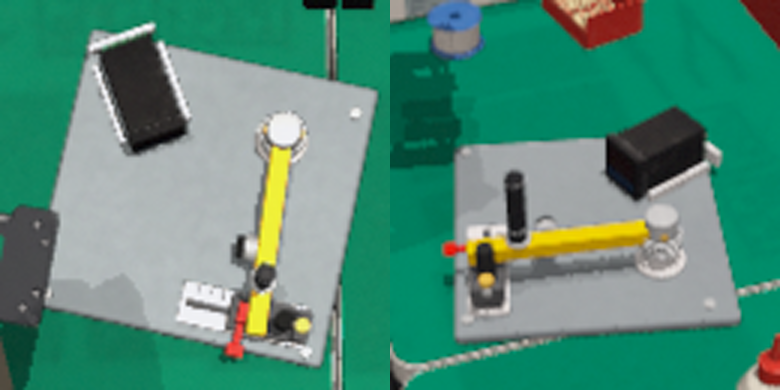

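The arm is cocked behind the tooth, with the controller in its nest and the robot clear. I'm handing the job in.

```bash
python3 -c "
from plant import robot; print(robot.close_job())"
```

```text
the job is handed in; nothing more can be done
None
```

The knock tester is cocked and handed in at about 27 s of the 61 s allowed. I took the handle, lifted the arm about 14 mm and drew it back over the tooth. It met the buffer at about 10 N, against about 6–7 N from the spring alone. I then lowered it behind the tooth and eased it forward in small steps. The side force fell from about 6 N to about 1 N over less than 1 mm, so the tooth had taken the spring before I let go.

**Last checks:**
- **Arm:** the final picture shows the beam against the rear of the red tooth and clear of the buffer. Before I let go, depth readings put it level and fully down, with its top at about 55–56 mm. It stayed put after I opened the gripper and backed off.
- **Surroundings:** the controller is still in its nest. The spool, bin and bottle, where the final picture shows them, look undisturbed; the pliers were outside the picture, but the robot went nowhere near them.
- **Forces:** none of the readings I took was above about 10 N.

**Disagreements:**
- **Plate origin:** the swing axis was about 15 mm from where the plate's measured centre would put it. I worked from the hub and tooth positions measured directly in the images instead.
- **Small moves:** the arm often ignored sideways steps of 2 mm or less while loaded. One forward step while easing off the buffer was about 2.5 mm over one 0.8 s call, but still held in the grip.
- **Force readings:** they were noisy by about 1 N. The vertical force while lifting was unreliable, once reaching about 7.6 N, until I tilted the tool with the handle.

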